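# Close the sprung tab of a lot-card case in the squash store

## Task

Close the lot-card case on the packing bench: with the fingertips push its standing tab over until it lies flat on the card, then push it on so that its edge slides in under the metal lip, fully home, and it stays shut when you let go. Only push and press: do not lift the case or anything else, do not shove the case along the bench, and leave everything else where it is.

Things in the scene. Friction and masses are not known exactly. Their poses are not given: they have to be found in the camera images.
- case: The lot-card case: dark steel base plate 200 x 130 mm (x, y), its top 12 mm above the bench, loose on rubber feet, about 2 kg. Origin: centre of its underside; z up; x points from the hinge end to the lip end. At the hinge end two low steel guides (20 mm high, at y = +/-55 mm, x = -92 to -38 mm) carry the tab's hinge pin; at the other end a fixed steel lip bridges the plate.
- tab (a joint): Fold angle of the tab, rad: 0 flat over the card, 1.57 upright, to 1.9 leaning away from the lip; starts 1.4 to 1.75. Rigid white plate, 90 mm wide, 4 mm thick, reaching 125 mm from the hinge line, which runs along the case's y, 18 mm above the bench in the plate's mid-plane. A weak spring (under 1 N at the free edge) swings it up again when let go, unless its edge is under the lip.
- tab_slide (a joint): How far hinge pin and tab have slid toward the lip, m: 0 back, 0.028 home at a firm stop; starts 0 to 0.003. The hinge line is at case x = -70 mm plus this. About 4 N of friction; stays where left. The flat tab's edge is at case x = 55 mm slid back (short of the lip), 83 mm fully home (under it). Slid forward before it is flat, it lands on top of the lip.
- tab_edge (a point): Middle of the tab's free edge, 125 mm from the hinge line, in the plate's mid-plane; turns with the tab (its x axis points away from the hinge).
- tab_rib (a point): Middle of the outer corner, hinge side, of the tab's thumb rib. The straight rib runs parallel to the hinge on the face that looks up when flat (away from the lip when upright): 70 mm long, 8 mm proud, 94 to 100 mm from the hinge line. When flat the plate's top is 20 mm and the rib's top 28 mm above the bench. Axes turn with the tab.
- lip_mouth (a point): Middle of the front edge of the lip's flat underside, at case x = 71.5 mm, 23.5 mm above the bench; axes as the case's. The lip is 118 mm wide, from case x = 71.5 to 88.5 mm, its top 27.5 mm above the bench; in front a lead-in edge flares up to 33 mm high, starting at case x = 62 mm.
- squash_long: Long pale squash lying on its side, about 190 x 96 x 96 mm; origin under its middle; bystander.
- squash_red: Round orange-red squash, 124 mm across, 100 mm tall; origin under its middle; bystander.
- squash_small: Small round tan squash, 72 mm across, 63 mm tall with its stem; origin under its middle; stands beside the case; bystander.
- marker: Grey marker pen with black cap, 130 x 16 x 16 mm, lying along its x axis beside the case; origin under its middle; bystander.
- tape: Black tape measure, 65 x 34 x 60 mm; origin under its middle; bystander.
- punnet: Open cardboard punnet, 140 x 100 x 50 mm; origin under its middle; bystander.
- brush: Hand brush with a wooden handle, about 200 mm long, lying along its x axis on the bench; origin under its middle; bystander.
There are look-alikes about, which are no part of the job. Several things have the shape of the case; the one meant has the colours described above.

How it is judged:
On the way, in this order (a step that is already met when the one before it is completed fails the run):
1. the tab is folded over flat before its edge is under the lip (value of joint tab below 0.25 rad and value of joint tab_slide below 0.022 m).
2. the tab is flat and pushed home under the lip (value of joint tab below 0.06 rad and value of joint tab_slide above 0.022 m), for 0.1 s.
At the end, for the whole second after the job is handed in: The tab lies flat (within 0.06 rad) and at rest with its edge under the lip, slid at least 22 of its 28 mm toward the lip, held there by the lip alone; the case stands level on the bench within 30 mm of where it began, and no bystander has moved by 30 mm or been tipped (all of step 2 and z of tab_edge in the frame of lip_mouth below 0 m and x of tab_edge in the frame of lip_mouth above 0.002 m and not (velocity of joint tab above 0.1 rad/s or velocity of joint tab below -0.1 rad/s) and height (world z) of case below 0.008 m and angle between case's own z axis and vertical below 0.05 rad and distance of each of case, squash_long, squash_red, squash_small, marker, tape, punnet, brush from where it was at the start of the episode below 0.03 m and linear speed of case below 0.02 m/s); the robot touches nothing.
It fails at once if the case is lifted or tipped up (height (world z) of case above 0.012 m or angle between case's own z axis and vertical above 0.12 rad).
It fails at once if the case is shoved more than 30 mm along the bench (distance of case from where it was at the start of the episode above 0.03 m).
It fails at once if a bystander is lifted, tipped over or pushed more than 30 mm (distance of any of squash_long, squash_red, squash_small, marker, tape, punnet, brush from where it was at the start of the episode above 0.03 m or angle between any of squash_long, squash_red, squash_small, marker, tape, punnet, brush's own z axis and vertical above 0.5 rad).
It also fails if it takes over 38 s, if anything falls off the work surface, if the arm or the gripper's body presses on something with over 40 N, if the wrist force passes 120 N, or if a joint passes its speed limit or range.

## Robot

A 6-joint arm with a two-finger parallel gripper is mounted at the origin on the work surface. World frame = base frame: x ahead of the robot, y to its left, z up, the work surface at z = 0. Lengths are in m, angles in rad, forces in N, time in s.
With the tool pointing down it reaches from about 0.35 to 0.775 m from the base axis. Payload 5.5 kg.
Tool frame: the origin (TCP) lies between the finger pads; the fingertips stand arm.tips_ahead ahead of it and the grasp point (between the pads) lies 2 mm behind it (arm.tips_ahead is the distance from the TCP to the fingertips, in m); z points along the fingers, x is the direction in which the jaws open and shut, and the axes are right-handed (so a half turn about z gives the same grasp; the last joint's range is limited). The gripper opens to 85 mm and grips with 20 to 120 N. Pads are 22 mm wide; open, the fingers measure 114 mm over their backs; the gripper's body (76 mm by 85 mm) begins 54 mm behind the grasp point. The pads swing forward as they close: fully open they stand 13 mm farther back than shut.
Start: joints at [-1.464, 0.313, 0.046, 1.304, 0, 1.431], TCP at [0.14, -0.558, 0.217] pointing down, gripper open.
Joint ranges: [-2.76, 2.76], [-0.86, 1.69], [-1.03, 1.26], [-2.2, 2.34], [-1.47, 1.5], [-3.14, 3.14]. Speed limits (rad/s): [2.57, 2.57, 3.14, 3.14, 3.14, 3.14].

## Interface

Orientations are given as a unit quaternion [w, x, y, z].
In Python, from bench import sense, optics, finish_job, arm gives the robot as it stands.
- The arm moves only by the tool move_arm, never from a script. Its argument "deltas" is a list of rows, each an object of numbers: "x", "y", "z": the shift along the tool's x, y, z in mm; "wx", "wy", "wz": the turn, a rotation vector about the tool's x, y, z in rad; "claw": the finger opening in mm, from 0 to 85.4. In form: [{"x": .., "y": .., "z": .., "wx": .., "wy": .., "wz": .., "claw": ..}, ...]. A call has 1 to 10 rows; each row shifts and turns the commanded pose from where the row before left it, along the tool's axes as they then stand; what a row does not reach is not made up. A row lasts 1/12 s, in which the tool goes at most 41.7 mm and 7.16 degrees, less where a joint would pass 70% of its speed; a pose out of reach is approached as far as the arm can. A call with a gripper value outside its range is refused whole. The fingers move at their own pace and stop on an object; "squeeze" is the grip in N (left out, the last holds). Time passes only in rows, so rows that do not move let the fingers close. It gives the time, the measured TCP pose, the force and the opening at its end, in the units of the state.
- sense(): the state, without advancing time (a new reading comes with each control period).
- optics.read_camera(name): name is "scene" or "top" or "wrist"; returns a dict with "image" (400x640x3 uint8, blue, green, red), "z_map" (400x640 float32, m along the optical axis (not along the pixel's ray), 0 where there is no reading), "vertical_fov" (degrees; the focal length in pixels is half the picture's height over the tangent of half this angle, whatever the lens; pixels are square), "cx", "cy" (the principal point, pixels), "extrinsics" (4x4, takes a point from world to camera coordinates). Camera axes: x right, y down, z forward; pixel columns grow to the right and rows downward; lengths in m; the calibration is good to about 2 mm. A picture is of the moment at which its call begins.
- finish_job(): hands the job in, once; it reports no verdict.
Trained networks look in the newest picture that a camera, given by its name, has taken for a name from the list of things; names that differ only in an ending like _2 or _b are one class to them, and where a whole thing is asked for, a point or a joint stands for the part that bears it (a point fixed in the world has none). Each returns a list of dicts, best first, with "conf" (0 to 1); they miss things now and then, are a little off and sometimes report something else, mostly with a low value. They report only what shows in the picture. A call takes as long as a camera call. They do not tell look-alikes from the thing itself.
- optics.look_for(camera, target): "centre" ([column, row] in pixels, amid what is visible of it).
- optics.outline_of(camera, target): "mask" (400x640 bool, what is visible of it) and "centre" ([column, row] in pixels, amid what is visible of it).
- optics.landmark_of(camera, target): "centre" ([column, row] in pixels: a listed point, or the origin of a listed thing).
The state is a dict: "time_s": time; "joint_pos": joint angles; "joint_vel": joint speeds; "effort": joint torques, N m; "eef_pos": TCP position; "tcp_rot": TCP orientation; "ft_force": force on the tool from outside, world axes, zero at the start; "ft_torque": the same for the moment, N m; "finger_gap": finger opening in m.
Only numpy, scipy, OpenCV 4.12 (cv2) and the standard library are available. Lean on these libraries where they do the work, as an engineer would, in place of code of your own. Each camera call takes 0.05 s, during which the arm holds its last target. There are 200 camera calls.

## Working session

There is one attempt and no reset: what is moved stays moved. The work goes in short steps, Python scripts to look and compute and a tool call to move; the robot and the scene stay as the last step left them, time stands still between calls to the robot, and variables do not carry over. Pictures are saved under pics/ and viewed, about 8 in all and at most 12, crops included, and the job is handed in when it is done.

Besides the shell and the picture viewer there is one more tool, called after "Call:" as name(argument=value, ...), one argument or row to a line, values as JSON. move_arm: Moves the arm, as the interface text tells. Its arguments: {"type":"object","properties":{"deltas":{"type":"array","items":{"type":"object","properties":{"x":{"type":"number"},"y":{"type":"number"},"z":{"type":"number"},"wx":{"type":"number"},"wy":{"type":"number"},"wz":{"type":"number"},"claw":{"type":"number"}}}},"squeeze":{"type":"number"}},"required":["deltas"]}

```bash
mkdir -p pics
cat > h.py <<'E'
import numpy as np, cv2
from bench import sense, optics, finish_job, arm
def cam(n):
    c=optics.read_camera(n); c['f']=200/np.tan(np.radians(c['vertical_fov'])/2); return c
def world(c,u,v,z=None):
    z=c['z_map'][int(round(v)),int(round(u))] if z is None else z
    p=np.array([(u-c['cx'])/c['f']*z,(v-c['cy'])/c['f']*z,z,1]); return (np.linalg.inv(c['extrinsics'])@p)[:3]
def cloud(c):
    v,u=np.mgrid[:400,:640]; z=c['z_map']
    P=np.stack([(u-c['cx'])/c['f']*z,(v-c['cy'])/c['f']*z,z,np.ones_like(z)],-1)
    return (P@np.linalg.inv(c['extrinsics']).T)[...,:3]
def proj(c,p):
    q=c['extrinsics']@np.append(p,1); return q[:2]/q[2]*c['f']+[c['cx'],c['cy']]
E
python3 - <<'E'
from h import *
print(sense(), arm.tips_ahead)
ims=[]
for n in('top','scene'):
    c=cam(n); cv2.imwrite(f'pics/{n}0.png',c['image'])
    print(n,c['f'],c['extrinsics'].round(3).tolist())
    for t in('case','squash_small','marker','tab'):
        for d in optics.look_for(n,t)[:4]:
            print(t,round(d['conf'],2),np.round(d['centre']),world(c,*d['centre']).round(3))
    for t in('tab_edge','tab_rib','lip_mouth','case'):
        for d in optics.landmark_of(n,t)[:4]:
            u,v=d['centre']; print('LM',t,round(d['conf'],2),np.round(d['centre']),world(c,u,v).round(3))
E
```

```text
{'time_s': 0.0, 'joint_pos': array([-1.46359299e+00,  3.14018705e-01,  4.49651587e-02,  1.30361289e+00,
       -1.23074802e-07,  1.43121654e+00]), 'joint_vel': array([ 0.00021387, -0.0010638 ,  0.00017299, -0.00075781,  0.00123648,
        0.00030647]), 'effort': array([-4.39328887e-04, -4.80626893e+01,  2.98533082e+01,  1.93422264e-02,
       -1.44838768e-04, -2.17053775e-05]), 'eef_pos': array([ 0.14040673, -0.55702597,  0.21569285]), 'tcp_rot': array([-6.71757181e-04,  7.88760016e-01, -6.14700547e-01, -6.50438351e-04]), 'ft_force': array([-0.06753703,  1.10902465,  0.18477563]), 'ft_torque': array([0.03634014, 0.04457738, 0.00447967]), 'finger_gap': 0.08565189729256802} 0.017
top 397.440947421361 [[-0.025, -1.0, -0.005, 0.122], [-0.988, 0.026, -0.152, 0.55], [0.152, 0.001, -0.988, 1.115], [0.0, 0.0, 0.0, 1.0]]
case 0.88 [318. 279.] [0.32  0.138 0.021]
case 0.75 [393. 207.] [ 0.522 -0.091  0.019]
case 0.66 [156. 265.] [0.37  0.606 0.02 ]
squash_small 0.83 [256. 183.] [0.601 0.31  0.047]
squash_small 0.49 [309. 203.] [0.528 0.154 0.12 ]
marker 0.52 [344. 166.] [ 0.656  0.051 -0.005]
[... 1600 characters left out ...]
 [0.389 0.558 0.019]
LM tab_edge 0.7 [344. 174.] [0.396 0.067 0.   ]
LM tab_edge 0.58 [297. 174.] [ 0.506 -0.052  0.02 ]
LM tab_rib 0.7 [496. 233.] [0.378 0.579 0.031]
LM tab_rib 0.64 [344. 180.] [0.537 0.155 0.128]
LM tab_rib 0.64 [378. 168.] [0.318 0.153 0.018]
LM tab_rib 0.64 [291. 171.] [ 0.507 -0.079  0.019]
LM lip_mouth 0.73 [376. 178.] [0.381 0.182 0.032]
LM lip_mouth 0.69 [326. 237.] [0.672 0.185 0.026]
LM lip_mouth 0.58 [482. 234.] [0.403 0.548 0.031]
LM lip_mouth 0.57 [301. 176.] [ 0.515 -0.028  0.031]
LM case 0.78 [282. 176.] [ 0.543 -0.087  0.019]
LM case 0.73 [335. 223.] [0.605 0.171 0.012]
LM case 0.71 [509. 242.] [0.377 0.619 0.019]
LM case 0.62 [377. 173.] [0.342 0.165 0.018]
```

Run:
```python
import cv2,numpy as np
a=cv2.imread('pics/top0.png')[100:350,120:440];b=cv2.imread('pics/scene0.png')[100:350,230:550]
cv2.imwrite('pics/v1.png',np.vstack([cv2.resize(x,(768,600))[::1] for x in (a,)]))
cv2.imwrite('pics/v2.png',cv2.resize(b,(768,600)))
```

```text
(no output)
```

View pics/v1.png

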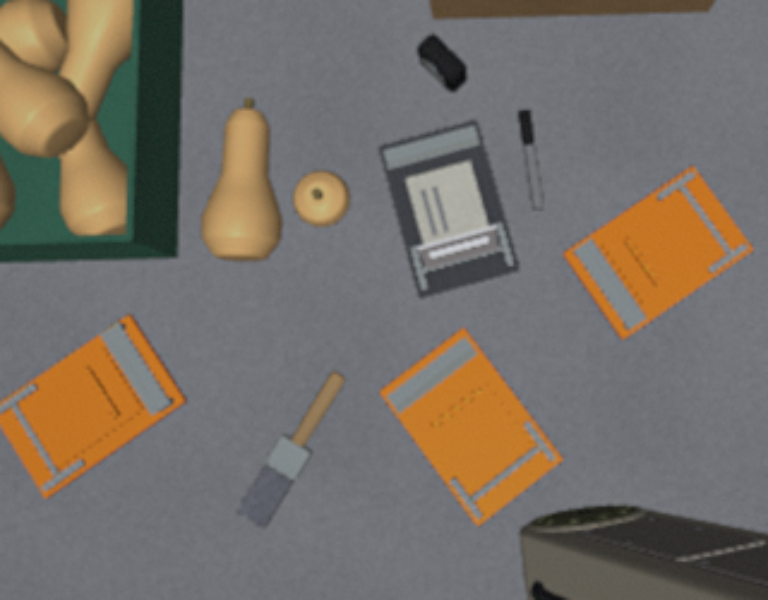

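View pics/v2.png

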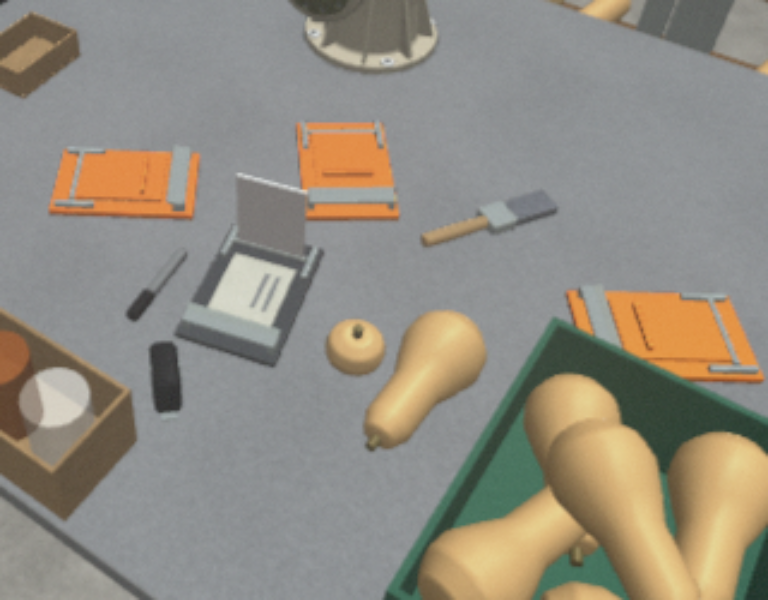

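The first picture shows the grey case with the tab standing, at v1 (450,210), lip at the far end; the orange ones are look-alikes. In the second picture the tab stands nearly upright at (270,215). The marker and small squash lie either side of the case. I'll fit the pose now.

Run:
```python
from h import *
c=cam('top'); 
# plate corners at z=.012 from picture (v1: scale 2.4, offset 120,100)
T=np.linalg.inv(c['extrinsics']);o=T[:3,3]
def onplane(u,v,h):
    d=T[:3,:3]@np.array([(u-c['cx'])/c['f'],(v-c['cy'])/c['f'],1]); return o+d*(h-o[2])/d[2]
K=np.array([onplane(120+a/2.4,100+b/2.4,.012) for a,b in [(380,147),(476,122),(518,270),(421,297)]])
print('corners',K.round(3).tolist(), np.linalg.norm(K-np.roll(K,1,0),axis=1).round(3), K.mean(0).round(4))
for n in('top','scene'):
    c=cam(n);P=cloud(c).reshape(-1,3)
    m=(abs(P[:,0]-.58)<.14)&(abs(P[:,1]-.165)<.095)
    b=P[m&(P[:,2]>.008)&(P[:,2]<.035)]
    r=cv2.minAreaRect(b[:,:2].astype(np.float32)*1000);print(n,'rect',r)
    t=P[m&(P[:,2]>.045)]; print(len(t),t.mean(0),t[:,2].max())
    u,s,vt=np.linalg.svd(t-t.mean(0));print('normal',vt[2],s)
    print('y range',np.percentile(t[:,:2]@[-.25,.97],[1,99]))
    top=t[t[:,2]>t[:,2].max()-.012];print('topmean',top.mean(0))
```

```text
corners [[0.672, 0.249, 0.012], [0.701, 0.127, 0.012], [0.511, 0.08, 0.012], [0.481, 0.2, 0.012]] [0.197 0.125 0.196 0.124] [0.5913 0.1641 0.012 ]
top rect ((574.7855224609375, 130.95126342773438), (251.41293334960938, 186.1269989013672), 14.390581130981445)
286 [0.52967757 0.14841505 0.1105894 ] 0.14548727587058075
normal [-0.96711831 -0.24595593  0.06471361] [0.51638358 0.44128946 0.04666245]
y range [-0.03261306  0.05583434]
topmean [0.53381119 0.14931731 0.14148626]
scene rect ((577.004638671875, 131.273681640625), (253.6389617919922, 184.10194396972656), 14.219023704528809)
661 [0.53496474 0.14839398 0.09810129] 0.146397982957153
normal [-0.96748139 -0.24555734  0.06067409] [0.75031446 0.67993192 0.03770523]
y range [-0.03528677  0.05447536]
topmean [0.53690254 0.14978694 0.14019156]
```

Call:
move_arm(
  deltas=[
    {"wz":-0.1208,"claw":0},
    {"wz":-0.1208},
    {"wz":-0.1208},
    {"wz":-0.1208},
    {"wz":-0.1208},
    {"wz":-0.1208},
    {"wz":-0.1208},
    {"wz":-0.1208},
    {"wz":-0.1208},
    {"wz":-0.1208},
  ],
)

```text
$.deltas[0]: bad value
```

```bash
python3 -c "
from h import *
print(sense()['joint_pos'],sense()['finger_gap'])"
```

```text
[-1.46360949e+00  3.13222897e-01  4.61166184e-02  1.30359887e+00
 -2.04832489e-05  1.43119722e+00] 0.08559253451916453
```

Call:
move_arm(
  deltas=[
    {"x":0,"y":0,"z":0,"wx":0,"wy":0,"wz":-0.12,"claw":0},
    {"x":0,"y":0,"z":0,"wx":0,"wy":0,"wz":-0.12,"claw":0},
    {"x":0,"y":0,"z":0,"wx":0,"wy":0,"wz":-0.12,"claw":0},
    {"x":0,"y":0,"z":0,"wx":0,"wy":0,"wz":-0.12,"claw":0},
    {"x":0,"y":0,"z":0,"wx":0,"wy":0,"wz":-0.12,"claw":0},
    {"x":0,"y":0,"z":0,"wx":0,"wy":0,"wz":-0.12,"claw":0},
    {"x":0,"y":0,"z":0,"wx":0,"wy":0,"wz":-0.12,"claw":0},
    {"x":0,"y":0,"z":0,"wx":0,"wy":0,"wz":-0.12,"claw":0},
    {"x":0,"y":0,"z":0,"wx":0,"wy":0,"wz":-0.12,"claw":0},
    {"x":0,"y":0,"z":0,"wx":0,"wy":0,"wz":-0.12,"claw":0},
  ],
)

```text
time_s: 1.88
eef_pos: [0.1405, -0.5576, 0.2166]
tcp_rot: [0.0, 0.998, -0.059, -0.0]
ft_force: [0.5, 1.9, 0.2]
finger_gap: -0.0002
```

```bash
python3 -c "
from h import *
print(sense()['joint_pos'],sense()['finger_gap'])"
```

```text
[-1.46358359e+00  3.13201802e-01  4.60954593e-02  1.30362692e+00
 -1.45362222e-05  2.25280564e-01] -0.00023291134016467486
```

Call:
move_arm(
  deltas=[
    {"x":0,"y":0,"z":0,"wx":0,"wy":0,"wz":-0.12,"claw":0},
    {"x":0,"y":0,"z":0,"wx":0,"wy":0,"wz":-0.12,"claw":0},
    {"x":0,"y":0,"z":0,"wx":0,"wy":0,"wz":-0.12,"claw":0},
    {"x":0,"y":0,"z":0,"wx":0,"wy":0,"wz":-0.12,"claw":0},
    {"x":0,"y":0,"z":0,"wx":0,"wy":0,"wz":-0.12,"claw":0},
    {"x":0,"y":0,"z":0,"wx":0,"wy":0,"wz":-0.12,"claw":0},
    {"x":0,"y":0,"z":0,"wx":0,"wy":0,"wz":-0.12,"claw":0},
    {"x":0,"y":0,"z":0,"wx":0,"wy":0,"wz":-0.12,"claw":0},
    {"x":0,"y":0,"z":0,"wx":0,"wy":0,"wz":-0.12,"claw":0},
    {"x":0,"y":0,"z":0,"wx":0,"wy":0,"wz":-0.12,"claw":0},
  ],
)

```text
time_s: 2.72
eef_pos: [0.1405, -0.5576, 0.2166]
tcp_rot: [0.0, 0.857, 0.515, -0.0]
ft_force: [-0.2, 0.2, -1.1]
finger_gap: 0.0002
```

Call:
move_arm(
  deltas=[
    {"x":0,"y":0,"z":0,"wx":0,"wy":0,"wz":-0.12,"claw":0},
    {"x":0,"y":0,"z":0,"wx":0,"wy":0,"wz":-0.12,"claw":0},
    {"x":0,"y":0,"z":0,"wx":0,"wy":0,"wz":-0.12,"claw":0},
    {"x":0,"y":0,"z":0,"wx":0,"wy":0,"wz":-0.12,"claw":0},
    {"x":0,"y":0,"z":0,"wx":0,"wy":0,"wz":-0.12,"claw":0},
    {"x":0,"y":0,"z":0,"wx":0,"wy":0,"wz":-0.12,"claw":0},
    {"x":0,"y":0,"z":0,"wx":0,"wy":0,"wz":-0.02,"claw":0},
    {"x":20,"y":36,"z":0,"wx":0,"wy":0,"wz":0,"claw":0},
    {"x":20,"y":36,"z":0,"wx":0,"wy":0,"wz":0,"claw":0},
    {"x":20,"y":36,"z":0,"wx":0,"wy":0,"wz":0,"claw":0},
  ],
)

```text
time_s: 3.55
eef_pos: [0.231, -0.4725, 0.2163]
tcp_rot: [0.0, 0.617, 0.787, 0.0]
ft_force: [1.1, -0.0, 0.4]
finger_gap: -0.0001
```

Call:
move_arm(
  deltas=[
    {"x":20,"y":36,"z":0,"wx":0,"wy":0,"wz":0,"claw":0},
    {"x":20,"y":36,"z":0,"wx":0,"wy":0,"wz":0,"claw":0},
    {"x":20,"y":36,"z":0,"wx":0,"wy":0,"wz":0,"claw":0},
    {"x":20,"y":36,"z":0,"wx":0,"wy":0,"wz":0,"claw":0},
    {"x":20,"y":36,"z":0,"wx":0,"wy":0,"wz":0,"claw":0},
    {"x":20,"y":36,"z":0,"wx":0,"wy":0,"wz":0,"claw":0},
    {"x":30,"y":20,"z":0,"wx":0,"wy":0,"wz":0,"claw":0},
    {"x":38,"y":10,"z":0,"wx":0,"wy":0,"wz":0,"claw":0},
    {"x":38,"y":10,"z":0,"wx":0,"wy":0,"wz":0,"claw":0},
    {"x":38,"y":10,"z":0,"wx":0,"wy":0,"wz":0,"claw":0},
  ],
)

```text
time_s: 4.38
eef_pos: [0.4246, -0.1507, 0.2165]
tcp_rot: [0.0, 0.616, 0.787, 0.0]
ft_force: [0.4, 0.1, 0.3]
finger_gap: 0.0002
```

Call:
move_arm(
  deltas=[
    {"x":37,"y":18,"z":0,"wx":0,"wy":0,"wz":0,"claw":0},
    {"x":37,"y":18,"z":0,"wx":0,"wy":0,"wz":0,"claw":0},
    {"x":37,"y":18,"z":0,"wx":0,"wy":0,"wz":0,"claw":0},
    {"x":37,"y":18,"z":0,"wx":0,"wy":0,"wz":0,"claw":0},
    {"x":37,"y":18,"z":0,"wx":0,"wy":0,"wz":0,"claw":0},
    {"x":37,"y":18,"z":0,"wx":0,"wy":0,"wz":0,"claw":0},
    {"x":37,"y":18,"z":0,"wx":0,"wy":0,"wz":0,"claw":0},
    {"x":6,"y":3,"z":0,"wx":0,"wy":0,"wz":0,"claw":0},
    {"x":0,"y":0,"z":0,"wx":0,"wy":0,"wz":0,"claw":0},
  ],
)

```text
time_s: 5.13
eef_pos: [0.4855, 0.1383, 0.2164]
tcp_rot: [0.0, 0.614, 0.789, 0.0]
ft_force: [-0.3, -0.3, 1.0]
finger_gap: -0.0002
```

```bash
cat > chk.py <<'E'
from h import *
import sys
s=sense(); R=0.244;ex=np.array([.9698,R]);ey=np.array([-R,.9698]);O=np.array([.591,.164])
p=s['eef_pos'];d=p[:2]-O;print('t',round(s['time_s'],2),'TCP case mm',(d@ex*1e3).round(1),(d@ey*1e3).round(1),'tip z',((p[2]-arm.tips_ahead)*1e3).round(1),'F',s['ft_force'].round(1),s['joint_pos'].round(2))
for n in sys.argv[1].split(','):
    c=cam(n);P=cloud(c).reshape(-1,3);I=c['image'].reshape(-1,3)
    X=(P[:,:2]-O)@ex*1e3;Y=(P[:,:2]-O)@ey*1e3;Z=P[:,2]*1e3
    for k in ('tab_edge','tab_rib','lip_mouth'):
        print(n,k,[(round(q['conf'],2),np.round(q['centre']).tolist(),np.round([(world(c,*q['centre'])[:2]-O)@ex*1e3,(world(c,*q['centre'])[:2]-O)@ey*1e3,world(c,*q['centre'])[2]*1e3]).tolist()) for q in optics.landmark_of(n,k)[:2]])
    if len(sys.argv)>2:
        im=c['image'].copy(); cv2.imwrite(f'pics/{sys.argv[2]}_{n}.png',im)
E
python3 chk.py wrist,scene a
python3 - <<'E'
import cv2,numpy as np
w=cv2.imread('pics/a_wrist.png');s=cv2.imread('pics/a_scene.png')[100:300,240:480]
cv2.imwrite('pics/v3.png',np.vstack([cv2.resize(w,(480,300)),cv2.resize(s,(360,300))[:, :].repeat(1,1) if 0 else cv2.copyMakeBorder(cv2.resize(s,(360,300)),0,0,0,120,cv2.BORDER_CONSTANT)]))
E
```

```text
t 5.13 TCP case mm -108.6 0.8 tip z 199.4 F [-0.3 -0.3  1. ] [ 0.12  0.18 -0.13  1.26 -0.   -0.13]
wrist tab_edge [(0.85, [171.0, 157.0], [-138.0, -184.0, 17.0]), (0.84, [371.0, 94.0], [-212.0, 65.0, 20.0])]
wrist tab_rib [(0.93, [140.0, 165.0], [-128.0, -225.0, 19.0]), (0.9, [367.0, 65.0], [-244.0, 59.0, 21.0])]
wrist lip_mouth [(0.97, [317.0, 304.0], [-102.0, 1.0, 269.0]), (0.82, [180.0, 153.0], [-143.0, -167.0, 27.0])]
scene tab_edge [(0.96, [294.0, 173.0], [-138.0, -201.0, 19.0]), (0.89, [342.0, 174.0], [-211.0, -52.0, 2.0])]
scene tab_rib [(0.97, [290.0, 170.0], [-135.0, -215.0, 27.0]), (0.87, [499.0, 236.0], [-106.0, 466.0, 22.0])]
scene lip_mouth [(0.96, [374.0, 180.0], [-191.0, 63.0, 30.0]), (0.89, [481.0, 236.0], [-83.0, 416.0, 26.0])]
```

View pics/v3.png

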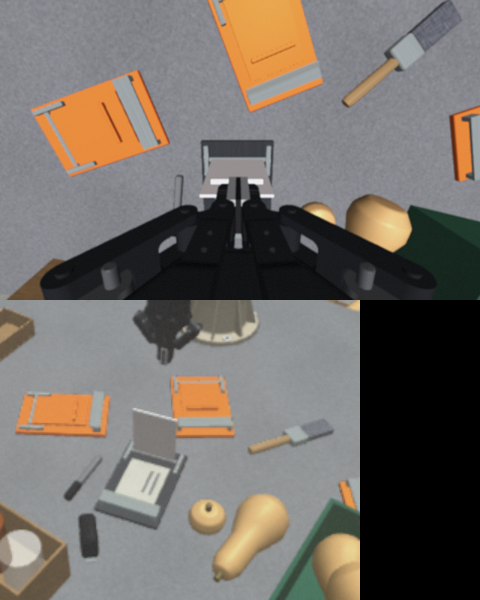

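The tool is above and behind the tab, in line with the case. I'll descend behind the tab and begin the fold.

Call:
move_arm(
  deltas=[
    {"x":0,"y":0,"z":31,"wx":0,"wy":0,"wz":0,"claw":0},
    {"x":0,"y":0,"z":31,"wx":0,"wy":0,"wz":0,"claw":0},
    {"x":0,"y":0,"z":32,"wx":0,"wy":0,"wz":0,"claw":0},
    {"x":0,"y":8,"z":0,"wx":0,"wy":0,"wz":0,"claw":0},
    {"x":0,"y":8,"z":2,"wx":0,"wy":0,"wz":0,"claw":0},
    {"x":0,"y":8,"z":2,"wx":0,"wy":0,"wz":0,"claw":0},
    {"x":0,"y":8,"z":2,"wx":0,"wy":0,"wz":0,"claw":0},
    {"x":0,"y":8,"z":2,"wx":0,"wy":0,"wz":0,"claw":0},
    {"x":0,"y":8,"z":2,"wx":0,"wy":0,"wz":0,"claw":0},
    {"x":0,"y":0,"z":0,"wx":0,"wy":0,"wz":0,"claw":0},
  ],
)

```text
time_s: 6.37
eef_pos: [0.5345, 0.1479, 0.113]
tcp_rot: [0.001, 0.615, 0.788, 0.001]
ft_force: [0.1, 0.0, 0.7]
finger_gap: 0.0002
```

```bash
cat > seg.py <<'E'
# side profile of the tab from the scene depth: upright plate points and hinge fit, plus crop
from h import *
import sys
ex=np.array([.9698,.244]);ey=np.array([-.244,.9698]);O=np.array([.591,.164])
s=sense();p=s['eef_pos'];d=p[:2]-O;print('t',round(s['time_s'],2),'TCP case',(d@ex*1e3).round(1),(d@ey*1e3).round(1),'tip z',((p[2]-arm.tips_ahead)*1e3).round(1),'F',s['ft_force'].round(1))
c=cam('scene');P=cloud(c).reshape(-1,3);I=c['image'].reshape(-1,3).astype(int)
X=(P[:,:2]-O)@ex*1e3;Y=(P[:,:2]-O)@ey*1e3;Z=P[:,2]*1e3
m=(abs(X)<110)&(abs(Y)<44)&(Z>35)&(Z<160)&(I.min(1)>100)
q=np.c_[X,Z][m]
if len(q)>20:
    mu=np.median(q,0); v=np.linalg.svd(q-q.mean(0))[2][0]; v*=np.sign(v[1]) ; th=np.arctan2(v[1],v[0])
    print('tab pts',m.sum(),'theta',th.round(3),'line x at z18',(mu[0]+(18-mu[1])*v[0]/v[1]).round(1),'max z',np.percentile(Z[m],99).round(1),'max x',np.percentile(X[m],99).round(1))
k=c['image'][130:270,270:410]; cv2.imwrite(f'pics/{sys.argv[1]}.png',cv2.resize(k,(560,560),interpolation=cv2.INTER_CUBIC))
E
python3 seg.py b1
```

```text
t 6.37 TCP case -58.7 -1.8 tip z 96.0 F [0.1 0.  0.7]
tab pts 606 theta 1.406 line x at z18 -61.7 max z 143.5 max x -39.5
```

View pics/b1.png

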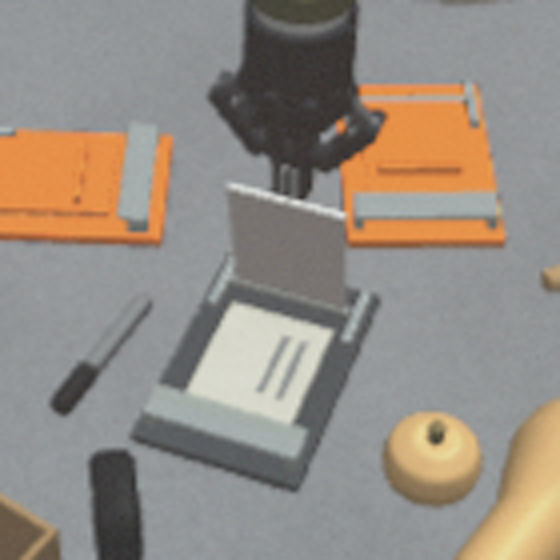

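The picture shows the closed fingers behind the tab at (290,180), in the middle of its width, with the tab beginning to lean over. The marker and squash are untouched. I'll continue along the arc.

Call:
move_arm(
  deltas=[
    {"x":0,"y":6.5,"z":1.5,"wx":0,"wy":0,"wz":0,"claw":0},
    {"x":0,"y":6.5,"z":2,"wx":0,"wy":0,"wz":0,"claw":0},
    {"x":0,"y":9.5,"z":4.5,"wx":0,"wy":0,"wz":0,"claw":0},
    {"x":0,"y":9,"z":5.5,"wx":0,"wy":0,"wz":0,"claw":0},
    {"x":0,"y":8,"z":6.5,"wx":0,"wy":0,"wz":0,"claw":0},
    {"x":0,"y":7,"z":7.5,"wx":0,"wy":0,"wz":0,"claw":0},
    {"x":0,"y":0,"z":0,"wx":0,"wy":0,"wz":0,"claw":0},
  ],
)

```text
time_s: 7.0
eef_pos: [0.5819, 0.1598, 0.0852]
tcp_rot: [0.002, 0.615, 0.788, 0.003]
ft_force: [4.1, 1.7, 5.9]
finger_gap: 0.0001
```

```bash
python3 seg.py b2
```

```text
t 7.0 TCP case -9.8 -1.9 tip z 68.2 F [4.1 1.7 5.9]
tab pts 140 theta 1.011 line x at z18 -52.9 max z 144.3 max x 50.1
```

View pics/b2.png

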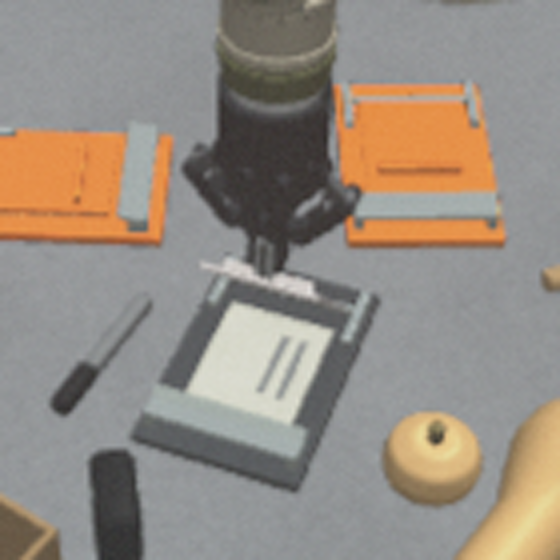

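The picture shows the tab nearly edge-on at (270,280), the fingers at (265,255) on it. The force direction (+x, up) is odd, so I'll measure the profile before going on.

```bash
cat > prof.py <<'E'
from h import *
import sys
ex=np.array([.9698,.244]);ey=np.array([-.244,.9698]);O=np.array([.591,.164])
s=sense();p=s['eef_pos'];d=p[:2]-O;print('t',round(s['time_s'],2),'TCP',(d@ex*1e3).round(1),(d@ey*1e3).round(1),'tip z',((p[2]-arm.tips_ahead)*1e3).round(1),'F',s['ft_force'].round(1))
for n in ('top','scene','wrist'):
    c=cam(n);P=cloud(c).reshape(-1,3)
    X=(P[:,:2]-O)@ex*1e3;Y=(P[:,:2]-O)@ey*1e3;Z=P[:,2]*1e3
    if len(sys.argv)>1 and n=='wrist': cv2.imwrite('pics/'+sys.argv[1]+'.png',c['image'])
    for nm,b in (('L',(Y>20)&(Y<44)),('R',(Y<-20)&(Y>-44))):
        out=[]
        for a in range(-75,75,10):
            m=b&(X>=a)&(X<a+10)&(Z>5)&(Z<150)
            if m.sum()>2: out.append((a+5,int(m.sum()),*np.percentile(Z[m],[10,50,90]).round().astype(int).tolist()))
        print(n,nm,out)
E
python3 prof.py w1
```

```text
t 7.05 TCP -10.5 -1.8 tip z 68.6 F [3.9 1.2 6.5]
top L []
top R []
scene L [(-70, 8, 9, 11, 18), (-60, 20, 11, 12, 20), (-50, 20, 11, 14, 17), (-40, 19, 11, 14, 43), (-30, 24, 11, 13, 18), (-20, 24, 10, 14, 53), (-10, 30, 11, 15, 99), (0, 27, 12, 14, 148), (10, 33, 11, 15, 114), (20, 23, 11, 13, 16), (30, 21, 11, 12, 15), (40, 22, 11, 13, 14), (50, 16, 10, 13, 15), (70, 30, 26, 29, 33)]
scene R [(-70, 4, 10, 12, 14), (-60, 22, 9, 13, 17), (-50, 15, 10, 12, 15), (-40, 19, 12, 13, 22), (-30, 22, 11, 13, 16), (-20, 18, 11, 13, 15), (-10, 35, 11, 15, 100), (0, 24, 12, 13, 129), (10, 28, 12, 14, 114), (20, 25, 11, 14, 114), (30, 20, 10, 13, 15), (40, 22, 10, 13, 15), (50, 15, 12, 13, 15), (70, 21, 27, 29, 32)]
wrist L [(-70, 423, 12, 21, 23), (-60, 477, 26, 31, 35), (-50, 538, 38, 42, 47), (-40, 615, 50, 54, 59), (-30, 704, 62, 66, 71), (-20, 905, 73, 79, 85), (-10, 949, 85, 93, 100), (0, 808, 97, 101, 105)]
wrist R [(-70, 429, 12, 21, 23), (-60, 477, 25, 30, 35), (-50, 530, 37, 42, 47), (-40, 615, 49, 54, 59), (-30, 705, 61, 66, 71), (-20, 960, 73, 79, 147), (-10, 951, 85, 92, 101), (0, 792, 97, 100, 104)]
```

View pics/w1.png

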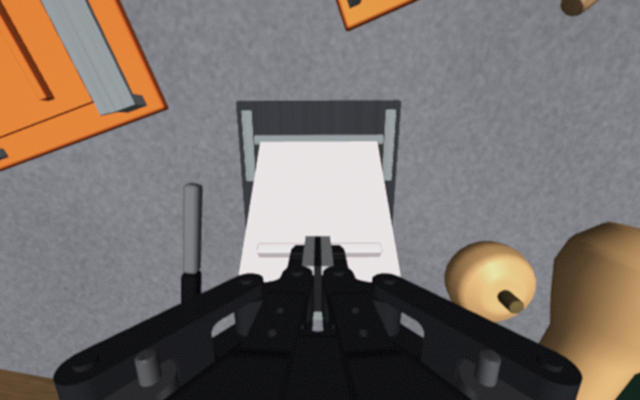

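Run:
```python
from h import *
ex=np.array([.9698,.244]);ey=np.array([-.244,.9698]);O=np.array([.591,.164])
for n,r in (('wrist',(300,336,3,225,335,6)),('scene',(326,348,3,182,204,2))):
    c=cam(n);P=cloud(c)
    for v in range(r[3],r[4],r[5]):
        print(n,v,[tuple(np.round([(P[v,u,:2]-O)@ex*1e3,(P[v,u,:2]-O)@ey*1e3,P[v,u,2]*1e3]).astype(int).tolist()) for u in range(r[0],r[1],6)])
c=cam('wrist'); print(proj(c,sense()['eef_pos']), proj(c,sense()['eef_pos']-[0,0,.017]))
```

```text
wrist 225 [(-19, -12, 80), (-19, -8, 80), (-19, -5, 79), (-19, -1, 80), (-19, 3, 80), (-19, 6, 79)]
wrist 231 [(-16, -12, 82), (-16, -8, 83), (-16, -5, 83), (-16, -1, 84), (-16, 3, 83), (-16, 6, 83)]
wrist 237 [(-13, -12, 86), (-22, -7, 107), (-22, -4, 107), (-22, -1, 107), (-22, 2, 106), (-22, 5, 107)]
wrist 243 [(-11, -12, 89), (-22, -7, 114), (-22, -4, 115), (-22, -1, 114), (-22, 2, 114), (-22, 5, 114)]
wrist 249 [(-18, -10, 113), (-22, -7, 121), (-22, -4, 122), (-79, -1, 243), (-22, 2, 121), (-22, 5, 122)]
wrist 255 [(-18, -10, 119), (-22, -7, 127), (-22, -4, 128), (-22, -1, 128), (-22, 2, 128), (-22, 4, 128)]
wrist 261 [(-18, -9, 127), (-22, -6, 133), (-22, -4, 134), (-22, -1, 134), (-22, 1, 134), (-22, 4, 134)]
wrist 267 [(-25, -8, 144), (-23, -6, 141), (-22, -4, 139), (-21, -1, 137), (-22, 1, 139), (-24, 4, 142)]
wrist 273 [(-24, -8, 147), (-23, -6, 146), (-23, -3, 146), (-19, -1, 138), (-23, 1, 146), (-23, 4, 146)]
wrist 279 [(-23, -8, 150), (-23, -6, 150), (-22, -3, 148), (-16, -1, 139), (-24, 1, 152), (-23, 3, 150)]
wrist 285 [(-23, -8, 153), (-23, -5, 155), (-19, -3, 148),
[... 1012 characters left out ...]
ene 186 [(-135, -83, 1), (1, -13, 150), (0, 5, 155), (-4, 21, 157)]
scene 188 [(-128, -80, -1), (4, -12, 145), (1, 5, 149), (0, 22, 154)]
scene 190 [(-117, -76, 1), (-3, -14, 130), (1, 5, 140), (0, 23, 147)]
scene 192 [(-109, -73, 0), (-3, -14, 123), (-3, 4, 128), (-127, -16, 4)]
scene 194 [(-9, -34, 101), (-3, -13, 114), (-4, 4, 119), (-119, -14, 3)]
scene 196 [(14, -26, 117), (-10, -16, 98), (-5, 4, 110), (-116, -12, -3)]
scene 198 [(-21, -39, 70), (10, -9, 112), (-10, 3, 97), (-96, -6, 10)]
scene 200 [(-57, -53, 20), (-37, -26, 50), (13, 11, 114), (-7, 22, 99)]
scene 202 [(-53, -51, 16), (-60, -33, 16), (-57, -12, 27), (13, 29, 113)]
[316.6274022  240.60042561] [316.69844804 230.41593713]
```

The depth map shows that, shut, the fingertips really end about 17 mm above the reported TCP: finger face at x=-22, lower end at z≈103, at wrist rows 235-240. The reported TCP is at z=85. That puts the finger resting on the rib, with the tab at about 50°. I'll back off and come in again on the hinge side of the rib, using the measured tip height.

Call:
move_arm(
  deltas=[
    {"x":0,"y":-4,"z":-6,"wx":0,"wy":0,"wz":0,"claw":0},
    {"x":0,"y":-8,"z":-5,"wx":0,"wy":0,"wz":0,"claw":0},
    {"x":0,"y":-12,"z":-4,"wx":0,"wy":0,"wz":0,"claw":0},
    {"x":0,"y":-20,"z":-3,"wx":0,"wy":0,"wz":0,"claw":0},
    {"x":0,"y":-20,"z":-2,"wx":0,"wy":0,"wz":0,"claw":0},
    {"x":0,"y":-20,"z":0,"wx":0,"wy":0,"wz":0,"claw":0},
    {"x":0,"y":-20,"z":0,"wx":0,"wy":0,"wz":0,"claw":0},
    {"x":0,"y":0,"z":20,"wx":0,"wy":0,"wz":0,"claw":0},
    {"x":0,"y":0,"z":0,"wx":0,"wy":0,"wz":0,"claw":0},
  ],
)

```text
time_s: 8.1
eef_pos: [0.4724, 0.133, 0.0827]
tcp_rot: [-0.002, 0.615, 0.788, -0.002]
ft_force: [-0.7, 0.2, -0.3]
finger_gap: 0.0001
```

```bash
cat > tip.py <<'E'
from h import *
ex=np.array([.9698,.244]);ey=np.array([-.244,.9698]);O=np.array([.591,.164])
s=sense();p=s['eef_pos'];d=p[:2]-O
print('t',round(s['time_s'],2),'TCP',(d@ex*1e3).round(1),(d@ey*1e3).round(1),(p[2]*1e3).round(1),'F',s['ft_force'].round(1),'gap',s['finger_gap'])
c=cam('wrist');P=cloud(c);X=(P[...,:2]-O)@ex*1e3;Y=(P[...,:2]-O)@ey*1e3;Z=P[...,2]*1e3
xr=d@ex*1e3
f=(abs(X-xr+11.5)<2.5)&(abs(Y-d@ey*1e3)<8)&(Z>p[2]*1e3-22)&(Z<p[2]*1e3+50)
print('finger back face zmin',np.sort(Z[f])[:8].round(1),f.sum())
b=(abs(Y)>18)&(abs(Y)<43)&(Z>22)&(Z<150)&(X>-85)&(X<60)
q=np.c_[X,Z][b]
l=cv2.fitLine(q[::3].astype(np.float32),cv2.DIST_HUBER,0,.01,.01).ravel();l[:2]*=np.sign(l[1])
print('tab outer n',len(q),'theta',np.arctan2(l[1],l[0]).round(3),'hinge x',(l[2]+(18-l[3])*l[0]/l[1]+2/l[1]).round(1),'edge x/z',np.percentile(q[:,0],99.5).round(),np.percentile(q[:,1],99.5).round())
print('plate back edge etc: guide x range',np.percentile(X[(abs(abs(Y)-55)<3)&(abs(Z-20)<3)&(X<0)&(X>-120)],[2,98]).round(1))
s=cam('scene');P=cloud(s);X=(P[...,:2]-O)@ex*1e3;Y=(P[...,:2]-O)@ey*1e3;Z=P[...,2]*1e3
m=(abs(X)<110)&(abs(Y)<60)&(Z>24)&(Z<36)&(X>50);print('lip X range',np.percentile(X[m],[2,98]).round(1),'Y',np.percentile(Y[m],[2,98]).round(1))
E
python3 tip.py
```

```text
t 8.1 TCP -122.6 -1.1 82.7 F [-0.7  0.2 -0.3] gap 0.000123096612182063
finger back face zmin [100.1 100.3 100.4 100.7 100.7 100.8 101.  101.1] 769Traceback (most recent call last):
  File "tip.py", line 10, in <module>
    q=np.c_[X,Z][b]
      ~~~~~~~~~~^^^
IndexError: boolean index did not match indexed array along axis 1; size of axis is 1280 but size of corresponding boolean axis is 640
```

```bash
sed -i 's/q=np.c_\[X,Z\]\[b\]/q=np.c_[X[b],Z[b]]/' tip.py; python3 tip.py
```

```text
t 8.15 TCP -121.3 -1.3 83.8 F [-0.4  0.9 -0.3] gap -0.00015801594872173142
finger back face zmin [101.3 101.5 101.5 101.8 101.9 101.9 102.2 102.3] 777
tab outer n 302 theta 1.155 hinge x -67.8 edge x/z -64.0 34.0
plate back edge etc: guide x range [-89.7 -64.4]
lip X range [66.8 93. ] Y [-57.6  55.9]
```

Call:
move_arm(
  deltas=[
    {"x":0,"y":13,"z":0,"wx":0,"wy":0,"wz":0,"claw":0},
    {"x":0,"y":13,"z":0,"wx":0,"wy":0,"wz":0,"claw":0},
    {"x":0,"y":14,"z":0,"wx":0,"wy":0,"wz":0,"claw":0},
    {"x":0,"y":10,"z":2,"wx":0,"wy":0,"wz":0,"claw":0},
    {"x":0,"y":11,"z":3,"wx":0,"wy":0,"wz":0,"claw":0},
    {"x":0,"y":10,"z":4,"wx":0,"wy":0,"wz":0,"claw":0},
    {"x":0,"y":9.5,"z":4,"wx":0,"wy":0,"wz":0,"claw":0},
    {"x":0,"y":8.5,"z":5.5,"wx":0,"wy":0,"wz":0,"claw":0},
    {"x":0,"y":8.5,"z":6.5,"wx":0,"wy":0,"wz":0,"claw":0},
    {"x":0,"y":0,"z":0,"wx":0,"wy":0,"wz":0,"claw":0},
  ],
)

```text
time_s: 9.08
eef_pos: [0.5715, 0.1574, 0.0582]
tcp_rot: [-0.0, 0.615, 0.788, -0.0]
ft_force: [-1.3, 0.0, 0.8]
finger_gap: 0.0
```

```bash
python3 tip.py;python3 - <<'E'
from h import *
cv2.imwrite('pics/w2.png',cam('wrist')['image'][80:340,160:480])
E
```

```text
t 9.08 TCP -20.5 -1.7 58.2 F [-1.3  0.   0.8] gap 4.620287061326337e-05
finger back face zmin [50.4 50.8 50.9 51.  51.5 51.5 51.6 51.8] 1044
tab outer n 20939 theta 1.438 hinge x -40.5 edge x/z -7.0 150.0
plate back edge etc: guide x range [-88.5 -36.2]
lip X range [67.4 92.9] Y [-57.3  55.6]
```

View pics/w2.png

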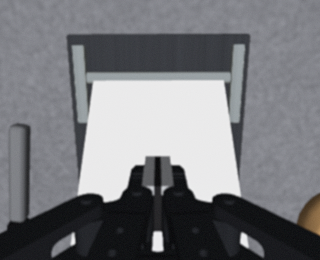

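The tip sits on the plate at (157,160), hinge side of the rib, which is now behind the fingers. I'll measure the tab angle cleanly.

```bash
cat > ang.py <<'E'
from h import *
ex=np.array([.9698,.244]);ey=np.array([-.244,.9698]);O=np.array([.591,.164])
s=sense();p=s['eef_pos'];d=p[:2]-O
print('t',round(s['time_s'],2),'TCP',(d@ex*1e3).round(1),(d@ey*1e3).round(1),(p[2]*1e3).round(1),'tip z~',(p[2]*1e3+17.5).round(1),'F case x/z',(s['ft_force'][:2]@ex).round(1),s['ft_force'][2].round(1))
c=cam('wrist');P=cloud(c);I=c['image'].astype(int);X=(P[...,:2]-O)@ex*1e3;Y=(P[...,:2]-O)@ey*1e3;Z=P[...,2]*1e3
b=(abs(Y)>16)&(abs(Y)<43)&(Z>14)&(Z<120)&(X>-64)&(X<80)&(I.min(-1)>190)
q=np.c_[X[b],Z[b]]; l=cv2.fitLine(q[::5].astype(np.float32),cv2.DIST_HUBER,0,.01,.01).ravel();l[:2]*=np.sign(l[0])
th=np.arctan2(l[1],l[0]);print('tab n',len(q),'theta',th.round(3),'X seen',np.percentile(q[:,0],[1,99]).round(),'face z at x=-60,0',(l[3]+(np.array([-60,0])-l[2])*l[1]/l[0]).round(1))
if th>.15: print('hinge x',(l[2]+(18-l[3])*l[0]/l[1]+2/l[1]).round(1))
v=np.arange(150,330);u=int(c['cx'])-8
print('finger col',[(r,round(X[r,u]),round(Z[r,u])) for r in range(200,300,6)])
E
python3 ang.py
```

```text
t 9.23 TCP -21.7 -1.6 59.7 tip z~ 77.2 F case x/z 0.0 0.3
tab n 9726 theta 0.783 X seen [-63.  -8.] face z at x=-60,0 [28.3 88.1]
hinge x -67.5
finger col [(200, -43, 44), (206, -40, 48), (212, -37, 50), (218, -35, 55), (224, -31, 56), (230, -29, 60), (236, -32, 79), (242, -32, 87), (248, -32, 93), (254, -32, 100), (260, -32, 107), (266, -32, 112), (272, -34, 119), (278, -33, 123), (284, -34, 128), (290, -33, 131), (296, -31, 131)]
```

Call:
move_arm(
  deltas=[
    {"x":0,"y":6,"z":9,"wx":0,"wy":0,"wz":0,"claw":0},
    {"x":0,"y":5.5,"z":8,"wx":0,"wy":0,"wz":0,"claw":0},
    {"x":0,"y":5,"z":10,"wx":0,"wy":0,"wz":0,"claw":0},
    {"x":0,"y":3.5,"z":9,"wx":0,"wy":0,"wz":0,"claw":0},
    {"x":0,"y":2,"z":9.5,"wx":0,"wy":0,"wz":0,"claw":0},
    {"x":0,"y":1,"z":5,"wx":0,"wy":0,"wz":0,"claw":0},
    {"x":0,"y":0,"z":0,"wx":0,"wy":0,"wz":0,"claw":0},
  ],
)

```text
time_s: 9.87
eef_pos: [0.5921, 0.1626, 0.0075]
tcp_rot: [-0.001, 0.615, 0.788, -0.001]
ft_force: [-0.4, 1.4, 0.9]
finger_gap: -0.0004
```

```bash
python3 ang.py
```

```text
t 9.87 TCP 0.8 -1.7 7.5 tip z~ 25.0 F case x/z -0.0 0.9
tab n 14394 theta 0.028 X seen [-63.  16.] face z at x=-60,0 [20.6 22.3]
finger col [(200, -28, 20), (206, -25, 22), (212, -22, 22), (218, -19, 22), (224, -15, 21), (230, -11, 22), (236, -10, 26), (242, -10, 35), (248, -10, 42), (254, -10, 48), (260, -10, 55), (266, -10, 60), (272, -11, 67), (278, -11, 72), (284, -11, 75), (290, -10, 78), (296, -8, 78)]
```

Call:
move_arm(
  deltas=[
    {"x":0,"y":0,"z":2,"wx":0,"wy":0,"wz":0,"claw":0},
    {"x":0,"y":0,"z":1,"wx":0,"wy":0,"wz":0,"claw":0},
    {"x":0,"y":0,"z":0,"wx":0,"wy":0,"wz":0,"claw":0},
  ],
)

```text
time_s: 10.17
eef_pos: [0.5929, 0.1627, 0.0066]
tcp_rot: [-0.0, 0.615, 0.788, -0.0]
ft_force: [-0.7, 0.2, -0.0]
finger_gap: 0.0001
```

```bash
python3 ang.py | head -2
```

```text
t 10.17 TCP 1.5 -1.7 6.6 tip z~ 24.1 F case x/z -0.7 -0.0
tab n 14590 theta 0.018 X seen [-63.  16.] face z at x=-60,0 [20.5 21.6]
```

Call:
move_arm(
  deltas=[
    {"x":0,"y":0,"z":1.5,"wx":0,"wy":0,"wz":0,"claw":0},
    {"x":0,"y":0,"z":1,"wx":0,"wy":0,"wz":0,"claw":0},
    {"x":0,"y":0,"z":0,"wx":0,"wy":0,"wz":0,"claw":0},
  ],
)

```text
time_s: 10.47
eef_pos: [0.5934, 0.1628, 0.0047]
tcp_rot: [0.0, 0.615, 0.788, 0.0]
ft_force: [-1.7, -0.6, 5.8]
finger_gap: 0.0002
```

```bash
python3 ang.py | head -2
```

```text
t 10.47 TCP 2.0 -1.7 4.7 tip z~ 22.2 F case x/z -1.8 5.8
tab n 14805 theta -0.001 X seen [-63.  17.] face z at x=-60,0 [20.4 20.3]
```

Call:
move_arm(
  deltas=[
    {"x":0,"y":4,"z":0,"wx":0,"wy":0,"wz":0,"claw":0},
    {"x":0,"y":4,"z":0,"wx":0,"wy":0,"wz":0,"claw":0},
    {"x":0,"y":4,"z":0,"wx":0,"wy":0,"wz":0,"claw":0},
    {"x":0,"y":4,"z":0,"wx":0,"wy":0,"wz":0,"claw":0},
    {"x":0,"y":4,"z":0,"wx":0,"wy":0,"wz":0,"claw":0},
    {"x":0,"y":0,"z":0,"wx":0,"wy":0,"wz":0,"claw":0},
  ],
)

```text
time_s: 11.02
eef_pos: [0.6124, 0.1676, 0.0045]
tcp_rot: [-0.0, 0.615, 0.788, -0.0]
ft_force: [-2.4, 0.7, 4.9]
finger_gap: -0.0002
```

```bash
cat >> ang.py <<'E'
b=(abs(Y)<43)&(abs(Y)>16)&(Z>5)&(Z<40)&(X>-100)&(X<0)&(I.min(-1)>190); print('tab white back edge x',np.percentile(X[b],[.5,1,3]).round(1),'guides',np.percentile(X[(abs(abs(Y)-55)<3)&(abs(Z-20)<3)&(X<0)&(X>-120)],[2,98]).round(1))
E
python3 ang.py | grep -v finger
```

```text
t 11.02 TCP 21.7 -1.7 4.5 tip z~ 22.0 F case x/z -2.1 4.9
tab n 17786 theta -0.001 X seen [-57.  33.] face z at x=-60,0 [20.4 20.3]
tab white back edge x [-57.  -56.9 -56. ] guides [-88.4 -36.2]
```

Call:
move_arm(
  deltas=[
    {"x":0,"y":4,"z":0,"wx":0,"wy":0,"wz":0,"claw":0},
    {"x":0,"y":4,"z":0,"wx":0,"wy":0,"wz":0,"claw":0},
    {"x":0,"y":4,"z":0,"wx":0,"wy":0,"wz":0,"claw":0},
    {"x":0,"y":3,"z":0,"wx":0,"wy":0,"wz":0,"claw":0},
    {"x":0,"y":0,"z":0,"wx":0,"wy":0,"wz":0,"claw":0},
  ],
)

```text
time_s: 11.48
eef_pos: [0.6268, 0.1713, 0.0045]
tcp_rot: [-0.0, 0.615, 0.788, -0.0]
ft_force: [-2.6, 0.4, 4.7]
finger_gap: -0.0
```

```bash
python3 ang.py | grep -v finger
```

```text
t 11.48 TCP 36.5 -1.7 4.5 tip z~ 22.0 F case x/z -2.4 4.7
tab n 17811 theta -0.002 X seen [-42.  48.] face z at x=-60,0 [20.4 20.3]
tab white back edge x [-42.4 -42.1 -41.3] guides [-83.3 -35.8]
```

Call:
move_arm(
  deltas=[
    {"x":0,"y":2,"z":0,"wx":0,"wy":0,"wz":0,"claw":0},
    {"x":0,"y":2,"z":0,"wx":0,"wy":0,"wz":0,"claw":0},
    {"x":0,"y":1,"z":0,"wx":0,"wy":0,"wz":0,"claw":0},
    {"x":0,"y":0,"z":0,"wx":0,"wy":0,"wz":0,"claw":0},
  ],
)

```text
time_s: 11.87
eef_pos: [0.6312, 0.1724, 0.0044]
tcp_rot: [-0.0, 0.615, 0.788, -0.001]
ft_force: [-3.2, 0.1, 5.7]
finger_gap: 0.0001
```

```bash
python3 ang.py | grep -v finger
```

```text
t 11.87 TCP 41.0 -1.6 4.4 tip z~ 21.9 F case x/z -3.0 5.7
tab n 17801 theta -0.0 X seen [-37.  52.] face z at x=-60,0 [20.4 20.3]
tab white back edge x [-37.9 -37.6 -37. ] guides [-78.8 -35.3]
```

Call:
move_arm(
  deltas=[
    {"x":0,"y":1,"z":0,"wx":0,"wy":0,"wz":0,"claw":0},
    {"x":0,"y":1,"z":0,"wx":0,"wy":0,"wz":0,"claw":0},
    {"x":0,"y":0,"z":0,"wx":0,"wy":0,"wz":0,"claw":0},
  ],
)

```text
time_s: 12.17
eef_pos: [0.633, 0.1729, 0.0044]
tcp_rot: [-0.0, 0.615, 0.788, -0.001]
ft_force: [-3.4, -0.9, 5.2]
finger_gap: 0.0003
```

Call:
move_arm(
  deltas=[
    {"x":0,"y":1,"z":0,"wx":0,"wy":0,"wz":0,"claw":0},
    {"x":0,"y":0,"z":0,"wx":0,"wy":0,"wz":0,"claw":0},
  ],
)

```text
time_s: 12.33
eef_pos: [0.6338, 0.1731, 0.0044]
tcp_rot: [-0.001, 0.615, 0.788, -0.001]
ft_force: [-4.3, -1.0, 5.9]
finger_gap: 0.0
```

```bash
python3 ang.py | grep -v finger
```

```text
t 12.33 TCP 43.7 -1.6 4.4 tip z~ 21.9 F case x/z -4.4 5.9
tab n 17890 theta -0.001 X seen [-35.  55.] face z at x=-60,0 [20.4 20.3]
tab white back edge x [-46.5 -46.2 -45.2] guides [-76.1 -35.4]
```

Call:
move_arm(
  deltas=[
    {"x":0,"y":1,"z":0,"wx":0,"wy":0,"wz":0,"claw":0},
    {"x":0,"y":1,"z":0,"wx":0,"wy":0,"wz":0,"claw":0},
    {"x":0,"y":0,"z":0,"wx":0,"wy":0,"wz":0,"claw":0},
  ],
)

```text
time_s: 12.63
eef_pos: [0.6338, 0.1732, 0.004]
tcp_rot: [-0.002, 0.615, 0.788, -0.002]
ft_force: [-8.0, -1.3, 8.3]
finger_gap: -0.0001
```

```bash
python3 ang.py | grep -v finger
```

```text
t 12.63 TCP 43.8 -1.6 4.0 tip z~ 21.5 F case x/z -8.1 8.3
tab n 17922 theta -0.001 X seen [-35.  55.] face z at x=-60,0 [20.4 20.3]
tab white back edge x [-46.4 -46.1 -45.1] guides [-76.1 -35.3]
```

The tool stopped at the same place with force rising to 8 N, so the tab is at its stop. Now I'll let go and lift away.

Call:
move_arm(
  deltas=[
    {"x":0,"y":-2,"z":-1,"wx":0,"wy":0,"wz":0,"claw":0},
    {"x":0,"y":-1,"z":-4,"wx":0,"wy":0,"wz":0,"claw":0},
    {"x":0,"y":-2,"z":-15,"wx":0,"wy":0,"wz":0,"claw":0},
    {"x":0,"y":-20,"z":-30,"wx":0,"wy":0,"wz":0,"claw":0},
    {"x":0,"y":-25,"z":-30,"wx":0,"wy":0,"wz":0,"claw":0},
    {"x":0,"y":-30,"z":-25,"wx":0,"wy":0,"wz":0,"claw":0},
    {"x":0,"y":-30,"z":-25,"wx":0,"wy":0,"wz":0,"claw":0},
    {"x":0,"y":-30,"z":-20,"wx":0,"wy":0,"wz":0,"claw":0},
    {"x":0,"y":-30,"z":0,"wx":0,"wy":0,"wz":0,"claw":0},
    {"x":0,"y":0,"z":0,"wx":0,"wy":0,"wz":0,"claw":0},
  ],
)

```text
time_s: 13.52
eef_pos: [0.4668, 0.1318, 0.1552]
tcp_rot: [-0.001, 0.615, 0.788, -0.001]
ft_force: [-1.7, -0.2, -0.5]
finger_gap: 0.0
```

```bash
python3 seg.py end
python3 - <<'E'
from h import *
ex=np.array([.9698,.244]);ey=np.array([-.244,.9698]);O=np.array([.591,.164])
for n in('top','scene'):
    c=cam(n);P=cloud(c);I=c['image'].astype(int);X=(P[...,:2]-O)@ex*1e3;Y=(P[...,:2]-O)@ey*1e3;Z=P[...,2]*1e3
    for nm,a,b in(('plate',-45,5),('rib',-20,85),('lip',62,90)):
        m=(X>a)&(X<b)&(abs(Y)<33);m&=(Z>24)if nm=='rib' else True
        print(n,nm,m.sum(),np.percentile(Z[m],[5,50,95]).round(1),np.percentile(X[m],[3,97]).round(1))
    m=(X>-60)&(X<10)&(abs(Y)<40)&(I.min(-1)>150);print(' white x min',np.percentile(X[m],[1,3]).round(1))
    for t in('squash_small','marker'):
        print(t,[(round(d['conf'],2),world(c,*d['centre']).round(3).tolist()) for d in optics.look_for(n,t)[:2]])
E
```

```text
t 13.52 TCP case -128.3 -0.9 tip z 138.2 F [-1.7 -0.2 -0.5]Traceback (most recent call last):
  File "<stdin>", line 7, in <module>
    return _quantile_unchecked(
        a, q, axis, out, overwrite_input, method, keepdims, weights)
    return _ureduce(a,
                    func=_quantile_ureduce_func,
    ...<5 lines>...
                    overwrite_input=overwrite_input,
                    method=method)
    r = func(a, **kwargs)
    result = _quantile(arr,
                       quantiles=q,
    ...<2 lines>...
                       out=out,
                       weights=wgt)
    slices_having_nans = np.isnan(arr[-1, ...])
                                  ~~~^^^^^^^^^
IndexError: index -1 is out of bounds for axis 0 with size 0
```

View pics/end.png

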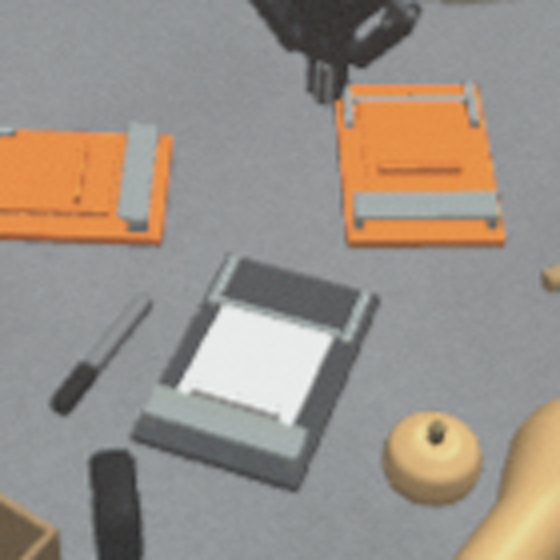

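The picture shows the white tab flat with its edge under the lip at (225,415). The hinge pin is at the front of the guides, and the case corners are at the same pixels as before. The marker, tape and small squash haven't moved, and the fingers are clear. I'm handing in.

```bash
python3 -c "
from h import *
print(finish_job())"
```

```text
the job is handed in; nothing more can be done
None
```

The lot-card case is closed and the job is handed in. I folded the tab over with shut fingers from the hinge side, pressed it flat (about 6 N), then pushed on its rib until it reached the stop.

**Tab:** It measured about 0.00 rad flat before and during the push. At the stop the tool quit advancing while the push rose from 4 to 8 N, at an estimated 28 mm of slide. The last picture, taken after letting go, shows it flat with its edge under the lip.

**Case and bystanders:** The guides on the case moved about 1 mm at most, and the case corners are at the same pixels as before. The marker, tape measure and small squash look unmoved. The robot was clear of everything at about 13.5 s.

**What went wrong or disagreed:**
- **Fingertip height:** With the fingers shut, the depth images put the tips about 17 mm above the TCP, where `arm.tips_ahead` says 17 mm below it. Because of this my first fold attempt rested on the rib. I backed off and redid it using the measured height.
- **Final check:** My last numeric script crashed on an empty depth selection. The state after release is therefore confirmed by the picture only. I did not look again at the long squash, red squash, punnet and brush; the arm stayed well away from where I could see them, but I never located the red squash.

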